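# Dock a control unit at the programmer and hold its reset button down

### The arm

A 6-joint arm with a two-finger parallel gripper is mounted at the origin on a cart in front of the work surface, level with it; the furniture and walls round the work are solid. World frame = base frame: x ahead of the robot, y to its left, z up, the work surface at z = 0. Lengths are in mm, angles in degrees, forces in N, time in s.
With the tool pointing down it reaches from about 300 to 850 mm from the base axis. Payload 4.2 kg.
Tool frame: the origin (TCP) lies midway between the tips of the shut fingers; the grasp point (between the pads) lies pinch_z behind it (pinch_z is the distance from the TCP to the grasp point, in mm); z points along the fingers, y is the line along which they close (so a half turn about z gives the same grasp; the last joint's range is limited). The gripper opens to 91 mm and grips with 3 to 60 N. Pads are 32 mm wide; open, the fingers measure 118 mm over their backs; the gripper's body (76 mm by 178 mm) begins 60 mm behind the grasp point.
Start: joints at [67.494, 18.312, 89.639, -0, 72.044, -1.146], TCP at [209.434, 535.523, 174.876] pointing down, gripper open.
Joint ranges: [-177.97, 177.97], [-48.28, 115.42], [12.27, 149.76], [-77.06, 257.06], [2.81, 150.46], [-146.56, 146.56]. Speed limits (degrees/s): [147.25, 147.25, 180, 180, 180, 180].

### API

Orientations are given as [roll, pitch, yaw] about the fixed x, y, z axes, in that order (R = Rz(yaw) Ry(pitch) Rx(roll)).
In Python, from workcell import state, grab_frame, job_done, masks_of, landmark_of, pinch_z gives the robot as it stands. The module is installed in compiled form; this text tells all that it offers.
- The arm moves only by the tool move_arm, never from a script. Its argument "plan" is a list of rows, each an object of numbers: "x", "y", "z": the shift along the tool's x, y, z in mm; "rx", "ry", "rz": the turn, a rotation vector about the tool's x, y, z in rad. A call has 1 to 10 rows; each row shifts and turns the commanded pose from where the row before left it, along the tool's axes as they then stand; what a row does not reach is not made up. A row lasts 1/10 s, in which the tool goes at most 50 mm and 8.59 degrees, less where a joint would pass 70% of its speed; a pose out of reach is approached as far as the arm can. A call is refused whole if a number of a shift passes 50 or a number of a turn 0.15, either way. A call with a gripper value outside its range is refused whole. "grip" is the opening, from 0 (shut) to 1 (fully open), set as the call begins (left out, the last holds). The fingers move at their own pace and stop on an object; "squeeze" is the grip in N (left out, the last holds). Time passes only in rows, so rows that do not move let the fingers close. It gives the time, the measured TCP pose, the force, the opening and the grip force at its end, in the units of the state.
- state(): the state, without advancing time (a new reading comes with each control period).
- grab_frame(name): name is "scene" or "top"; returns a dict with "img" (480x640x3 uint8, red, green, blue), "z_map" (480x640 float32, mm along the optical axis (not along the pixel's ray), 0 where there is no reading), "fx", "fy", "cx", "cy" (pixels), "rvec" (rotation vector, rad) and "tvec" (3), from world to camera coordinates, as OpenCV has them. Camera axes: x right, y down, z forward; pixel columns grow to the right and rows downward; lengths in mm; the calibration is good to about 2 mm. A picture is of the moment at which its call begins.
- job_done(): hands the job in; it is judged then, once.
Trained networks look in the newest picture that a camera, given by its name, has taken for a name from the list of things; names that differ only in an ending like _2 or _b are one class to them, and where a whole thing is asked for, a point or a joint stands for the part that bears it (a point fixed in the world has none). Each returns a list of dicts, best first, with "p" (0 to 1); they miss things now and then, are a little off and sometimes report something else, mostly with a low value. They report only what shows in the picture. A call takes as long as a camera call.
- masks_of(camera, label): "pixels" (480x640 bool, what is visible of it) and "box" ([centre column, centre row, width, height] in pixels, round what is visible of it).
- landmark_of(camera, label): "point" ([column, row] in pixels: a listed point, or the origin of a listed thing).
The state is a dict: "time_s": time; "qpos": joint angles; "qvel": joint speeds; "effort": joint torques, N m; "ee_pos": TCP position; "ee_rot": TCP orientation; "force": force on the tool from outside, world axes, zero at the start; "torque": the same for the moment, N m; "gripper_width": finger opening in mm; "gripper_force": force on a finger pad.
Only numpy, scipy, OpenCV 4.12 (cv2) and the standard library are available. Lean on these libraries where they do the work, as an engineer would, in place of code of your own. Each camera call takes 0.05 s, during which the arm holds its last target. There are 200 camera calls.

### The job

Push the carrier with the control unit along its rails until it clicks home at the programming head, then take the slim white plastic stylus (not the nut driver) out of the tool stand. Reach the stylus through the round hole in the unit's lid and press the recessed reset button fully down, firmly but gently, keeping it down for at least two seconds. Finish like that, with the stylus in the gripper and the button still held down; leave the nut driver and the other loose things where they are.

Things in the scene. Friction and masses are not known exactly. Their poses are not given: they have to be found in the camera images.
- fixture: Programming fixture, fixed to the table: grey base 265 x 104 x 12 mm with two rails. Origin: centre of its underside. +x is the push direction, away from the robot, to the black programming head (80 mm wide, top 65 mm above the table, front 87 mm ahead of the origin, with a plug nose to 79 mm). A spring ball plunger stands on its right side (-y), 34 mm high.
- carrier_slide (a joint): Position of the carrier along the rails in m: 0 = load station, 0.080 = programming station, end stop at 0.082. It starts somewhere from 0 to 0.03. It slides with about 1 N; a spring-loaded ball drops into a notch in the carrier's right edge at each station, pulls it in over the last 3 mm and holds it there with about 4 N.
- carrier_knob (a point): Point to grip or push on the carrier's upright black knob, on its axis, 56 mm above the table. The knob is a round post 14 to 17 mm across from 33 to 70 mm above the table, on the carrier plate's near end (plate top 30 mm above the table); its axis is 22 mm from the unit's near face. z up, x along the push.
- carrier: The carrier, a sliding aluminium plate 126 x 68 x 8 mm, with the control unit fixed on it: grey and white plastic case 84 x 60 x 32 mm, lid top 62 mm above the table. Origin: on the plate's underside, 22 mm above the table, 13 mm before the unit's middle; x along the push, z up.
- reset_port (a point): Centre of the round reset hole in the unit's lid, in the plane of the lid's top, 62 mm above the table, z up. The hole is 12 mm across, straight, with a thin black ring round it, 12 mm from the middle of the lid toward the knob (54 mm beyond the knob's axis). The top of the button lies 12 mm below this point.
- reset_button (a joint): Travel of the recessed button in m: 0 = up, 0.0035 = fully down. Round cap 10 mm across at the bottom of the hole. It starts to move at 1.3 N, is fully down at 4.8 N and springs back.
- stylus: White plastic stylus standing upright in the tool stand, 111 mm long. Origin: its rounded tip (lower end); z points up along its axis. Shank 6 mm across and 46 mm long, then a finger guard 20 mm across and 3 mm thick which rests on the stand, then a straight round handle 14 mm across and 62 mm long. About 30 g.
- stylus_grip (a point): Point on the stylus's axis at 80 mm from its tip, in the middle of the handle: the place to grip.
- tool_stand: Fixed tool stand in the black tray: grey block 40 x 92 x 50 mm on a 100 x 48 x 5 mm foot. Origin: centre of its underside, 3 mm above the table; y along its length. Two upright holes 9 mm across at y = -26 and +26 mm, top 55 mm above its origin. The stylus stands in one, the nut driver in the other.
- nut_driver: Nut driver standing upright in the other hole of the stand: steel shank 8 mm across, fat black fluted handle 25 mm across, 112 mm long, its top 124 mm above the table. Origin: its lower end; z up. Stays where it is.
- cutters_red: Side cutters with red handles, 140 x 46 x 11 mm, lying in the tray right of the stand. Leave alone.
- marker_red: White and red marker pen, 128 x 15 mm, lying in front of the tray. Leave alone.
- marker_bk: Black marker pen, 128 x 15 mm, lying in front of the tray, further right. Leave alone.
- reel_solder: Reel of solder, 57 mm across, 32 mm high, standing left of the fixture's near end. Leave alone.
- connector_1: Small cream connector, 22 x 9 x 11 mm, lying near the table's front edge. Leave alone.

How it is judged (in metres and radians):
On the way, in this order (a step that is already met when the one before it is completed fails the run):
1. the carrier is pushed home into the detent of the programming station (value of joint carrier_slide above 0.078 m), for 0.3 s.
2. the stylus is drawn out of the tool stand (z of stylus in the frame of tool_stand above 0.055 m and contact force between the fingers and stylus above 1 N), for 0.1 s.
3. the stylus, held in the gripper, reaches through the reset port and keeps the button pressed for two seconds (value of joint carrier_slide above 0.078 m and value of joint reset_button above 0.0025 m and contact force between stylus and carrier above 1 N and z of stylus in the frame of reset_port below -0.01 m and horizontal distance between stylus and reset_port below 0.006 m and contact force between the fingers and stylus above 1 N), for 2 s.
At the end, for the whole second after the job is handed in: Carrier home at the programming head (joint over 78 of 80 mm), stylus in the gripper, tilted under 0.2 rad and clear of the stand, its tip at least 10 mm below the lid and within 6 mm of the port's axis, touching the unit with over 1 N, the button down by over 2.5 of 3.5 mm (all of step 3 and angle between stylus's own z axis and vertical below 0.2 rad and contact force between stylus and tool_stand below 0.1 N); the arm keeps its last pose, push and grip.
It fails at once if the unit is pressed with more than 30 N by the stylus (contact force between stylus and carrier above 30 N).
It fails at once if the nut driver is taken from its place (moved over 30 mm) (distance of nut_driver from where it was at the start of the episode above 0.03 m).
It fails at once if the cutters, a marker pen, the solder reel or the small connector is moved by over 30 mm (distance of any of cutters_red, marker_red, marker_bk, reel_solder, connector_1 from where it was at the start of the episode above 0.03 m).
It also fails if it takes over 58 s, if anything falls off the work surface, if the arm or the gripper's body presses on something with over 40 N, if the wrist force passes 120 N, or if a joint passes its speed limit or range.

## Working session

There is one attempt and no reset: what is moved stays moved. The work goes in short steps, Python scripts to look and compute and a tool call to move; the robot and the scene stay as the last step left them, time stands still between calls to the robot, and variables do not carry over. Pictures are saved under pics/ and viewed, at most 10 in all, crops included, and the job is handed in when it is done.

Besides the shell and the picture viewer there is one more tool, called after "Request:" as name(argument=value, ...) on one line, values as JSON. move_arm: Moves the arm, as the interface text tells. Its arguments: {"type":"object","properties":{"plan":{"type":"array","items":{"type":"object","properties":{"x":{"type":"number"},"y":{"type":"number"},"z":{"type":"number"},"rx":{"type":"number"},"ry":{"type":"number"},"rz":{"type":"number"}}}},"grip":{"type":"number"},"squeeze":{"type":"number"}},"required":["plan"]}

```bash
mkdir -p pics
cat > h.py <<'E'
import numpy as np, cv2
from workcell import *
def cam(n):
    f=grab_frame(n); f['R']=cv2.Rodrigues(np.array(f['rvec'],float))[0]; f['t']=np.array(f['tvec'],float).ravel(); return f
def ray(f,p):
    d=f['R'].T@np.array([(p[0]-f['cx'])/f['fx'],(p[1]-f['cy'])/f['fy'],1.]); return -f['R'].T@f['t'],d
def atz(f,p,z):
    o,d=ray(f,p); return o+d*(z-o[2])/d[2]
def atd(f,p):
    o,d=ray(f,p); return o+d*f['z_map'][int(round(p[1])),int(round(p[0]))]
def proj(f,P):
    q=f['R']@np.array(P,float)+f['t']; return q[0]/q[2]*f['fx']+f['cx'],q[1]/q[2]*f['fy']+f['cy']
E
python3 - <<'E'
from h import *
np.set_printoptions(precision=1,suppress=True)
s=state(); print(s['time_s'],s['ee_pos'],s['ee_rot'],s['gripper_width'],pinch_z)
H={'carrier_knob':56,'reset_port':62,'stylus_grip':93,'stylus':13,'fixture':0,'carrier':22,'tool_stand':3,'nut_driver':12}
for c in ['scene','top']:
    f=cam(c); cv2.imwrite(f'pics/{c}0.png',f['img'][:,:,::-1]); print(c,-f['R'].T@f['t'])
    for n,z in H.items():
        for r in landmark_of(c,n)[:2]: print(c,n,round(r['p'],2),np.array(r['point']),atz(f,r['point'],z),atd(f,r['point']))
E
```

```text
0.0 [209.2 535.  174. ] [-179.9   -0.   158.6] 91.2648340427752 18.8
scene [-148.5 -520.9  488.5]
scene carrier_knob 0.8 [284.8 248.6] [469.1  76.8  56. ] [468.7  76.4  56.3]
scene carrier_knob 0.55 [333.2 318.2] [ 335.8 -149.9   56. ] [ 388.  -109.8    9.3]
scene reset_port 0.63 [305.1 238.3] [522.1  66.9  62. ] [519.8  65.   63.4]
scene stylus_grip 0.8 [377.9 232.4] [582.3 -75.3  93. ] [576.3 -79.   96.3]
scene stylus_grip 0.32 [305.9 238.5] [473.6  22.4  93. ] [520.5  63.3  63.2]
scene fixture 0.73 [324.5 255.3] [578.3  59.8   0. ] [544.1  32.5  23. ]
scene carrier 0.73 [303.8 255.5] [518.   68.7  22. ] [497.1  50.2  36.6]
scene tool_stand 0.96 [387.  274.3] [585.3 -99.5   3. ] [ 572.7 -106.7   11.3]
scene tool_stand 0.47 [423.6 361.6] [ 388.9 -284.9    3. ] [ 392.  -283.5    0.1]
scene nut_driver 0.21 [284.9 245.9] [542.1 146.7  12. ] [467.3  74.4  63.6]
top [ 282.6  -28.1 1365.1]
top carrier_knob 0.87 [283.8 257.8] [470.7  75.9  56. ] [469.1  75.1  66.7]
top reset_port 0.79 [286.5 233.4] [525.2  69.1  62. ] [527.3  70.   50.7]
top stylus_grip 0.56 [349.7 203.7] [583.6 -73.7  93. ] [576.  -72.6 125.3]
top stylus_grip 0.47 [290.7 218.5] [552.7  57.3  93. ] [560.2  59.7  57.9]
top stylus 0.52 [349.  213.5] [579.  -74.4  13. ] [568.  -72.7  63. ]
top fixture 0.9 [287.  218.8] [571.9  72.4   0. ] [559.6  68.1  58. ]
top fixture 0.4 [320.9 296.6] [386.6  -5.1   0. ] [386.2  -5.2   5.8]
top carrier 0.85 [288.1 235.8] [526.9  68.4  22. ] [519.7  65.6  61.7]
top tool_stand 0.64 [359.3 209.6] [590.2 -99.3   3. ] [578.  -96.5  57. ]
top nut_driver 0.54 [370.3 207.1] [ 593.6 -124.8   12. ] [ 582.7 -121.4   59.4]
```

View pics/scene0.png

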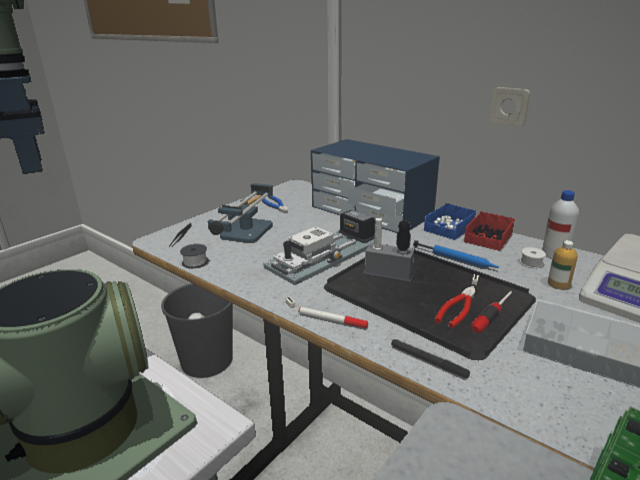

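View pics/top0.png

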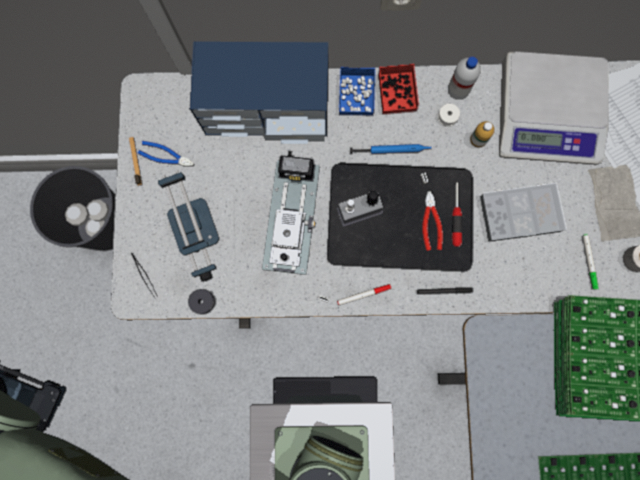

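The scene view shows the fixture with its knob near (285,249), the lid hole near (305,238), and the stand with the white stylus at (378,232) left of the black nut driver at (404,235). The top view agrees: knob (284,258), stylus (350,204), nut driver (372,198). Next I'll refine the fixture axis and the stylus position.

Run:
```python
from h import *
np.set_printoptions(precision=1,suppress=True)
def pts(f,m,zlo,zhi):
    v,u=np.nonzero(m&(f['z_map']>0)); z=f['z_map'][v,u]
    P=np.stack([(u-f['cx'])/f['fx']*z,(v-f['cy'])/f['fy']*z,z],1); P=(P-f['t'])@f['R']
    return P[(P[:,2]>zlo)&(P[:,2]<zhi)]
for c in ['scene','top']:
    f=cam(c)
    for n,a,b in [('carrier',58,66),('fixture',5,17),('fixture',60,70),('tool_stand',53,63),('stylus',70,130),('nut_driver',80,130),('carrier_knob',0,200)]:
        for r in masks_of(c,n)[:1]:
            P=pts(f,r['pixels'],a,b)
            if len(P)<5: print(c,n,len(P)); continue
            (cx,cy),wh,an=cv2.minAreaRect(P[:,:2].astype(np.float32))
            print(c,n,round(r['p'],2),len(P),'mean',P.mean(0),'rect',np.array([cx,cy,*wh,an]),'zmax',P[:,2].max())
```

```text
scene carrier 0.57 521 mean [533.2  65.2  62. ] rect [523.5  68.8  60.9 115.7  83.7] zmax 65.5611077896384
scene fixture 0.72 1231 mean [547.7  41.1  11.9] rect [615.1  68.  355.9 155.7   5.5] zmax 16.99944766650831
scene fixture 0.72 766 mean [586.7  57.8  63.2] rect [587.8  53.8  79.4 246.4  85.3] zmax 69.53185219258272
scene tool_stand 0.91 422 mean [ 585.2 -103.3   57.7] rect [590.1 -99.7  45.   93.3  16. ] zmax 61.448436688846435
scene stylus 0.62 176 mean [578.9 -77.   98.7] rect [580.7 -75.7  13.5  13.8  27.4] zmax 124.7588820815307
scene nut_driver 0.9 297 mean [ 592.1 -127.7  103.9] rect [ 595.8 -126.4   21.8   27.    51.9] zmax 125.30888950225737
scene carrier_knob 0.68 1573 mean [515.4  57.4  45.8] rect [521.7  65.   73.4 124.8  79.3] zmax 71.24413212180289
top carrier 0.74 737 mean [535.2  67.2  62. ] rect [521.5  69.2  56.3 113.9  82.5] zmax 65.95247282848926
top fixture 0
top fixture 0.69 24 mean [575.8 -75.1  62.2] rect [576.9 -75.7  14.6  19.    5.9] zmax 64.23132696407211
top tool_stand 0.61 447 mean [582.5 -94.9  58. ] rect [587.  -99.7  40.6  91.8  17.9] zmax 62.98486458373461
top stylus 0.54 64 mean [576.8 -74.2 108.7] rect [578.8 -74.3  13.9  12.5  33.3] zmax 126.4925896194572
top nut_driver 0.7 143 mean [ 591.7 -122.9  113.5] rect [ 593.2 -123.8   21.5   24.1    0.1] zmax 128.45873518267962
top carrier_knob 0.68 1648 mean [518.7  67.5  49.5] rect [527.8  69.5  70.9 138.3  82.7] zmax 75.46470581049786
```

Request:
move_arm(plan=[{"rz":0.1466},{"rz":0.1466},{"rz":0.1466},{"rz":0.1466},{"rz":0.1466},{"rz":0.1466},{"rz":0.1466},{"rz":0.1466},{"rz":0.1466}], grip=0)

```text
schema error: expected keys x, y, z, rx, ry, rz
```

Request:
move_arm(plan=[{"x":-35.3,"y":22.5},{"x":-35.3,"y":22.5},{"x":-35.3,"y":22.5},{"x":-35.3,"y":22.5},{"x":-35.3,"y":22.5},{"x":-35.3,"y":22.5},{"x":-35.3,"y":22.5},{"x":-35.3,"y":22.5},{"x":-35.3,"y":22.5},{"x":-35.3,"y":22.5}])

```text
schema error: expected keys x, y, z, rx, ry, rz
```

Request:
move_arm(plan=[{"x":-35.3,"y":22.5},{"x":-35.3,"y":22.5},{}])

```text
schema error: expected keys x, y, z, rx, ry, rz
```

All keys are required.

Request:
move_arm(plan=[{"x":0,"y":0,"z":0,"rx":0,"ry":0,"rz":0.1466},{"x":0,"y":0,"z":0,"rx":0,"ry":0,"rz":0.1466},{"x":0,"y":0,"z":0,"rx":0,"ry":0,"rz":0.1466},{"x":0,"y":0,"z":0,"rx":0,"ry":0,"rz":0.1466},{"x":0,"y":0,"z":0,"rx":0,"ry":0,"rz":0.1466},{"x":0,"y":0,"z":0,"rx":0,"ry":0,"rz":0.1466},{"x":0,"y":0,"z":0,"rx":0,"ry":0,"rz":0.1466},{"x":0,"y":0,"z":0,"rx":0,"ry":0,"rz":0.1466},{"x":0,"y":0,"z":0,"rx":0,"ry":0,"rz":0.1466}], grip=0)

```text
time_s: 2.6
ee_pos: [209.4, 535.5, 174.9]
ee_rot: [180.0, -0.0, 82.7]
force: [0.2, -0.3, -0.8]
gripper_width: 21.7
gripper_force: 0.0
```

Request:
move_arm(plan=[{"x":-35.3,"y":22.5,"z":0,"rx":0,"ry":0,"rz":0},{"x":-35.3,"y":22.5,"z":0,"rx":0,"ry":0,"rz":0},{"x":-35.3,"y":22.5,"z":0,"rx":0,"ry":0,"rz":0},{"x":-35.3,"y":22.5,"z":0,"rx":0,"ry":0,"rz":0},{"x":-35.3,"y":22.5,"z":0,"rx":0,"ry":0,"rz":0},{"x":-35.3,"y":22.5,"z":0,"rx":0,"ry":0,"rz":0},{"x":-35.3,"y":22.5,"z":0,"rx":0,"ry":0,"rz":0},{"x":-35.3,"y":22.5,"z":0,"rx":0,"ry":0,"rz":0},{"x":-35.3,"y":22.5,"z":0,"rx":0,"ry":0,"rz":0},{"x":-35.3,"y":22.5,"z":0,"rx":0,"ry":0,"rz":0}])

```text
time_s: 3.6
ee_pos: [390.6, 156.3, 175.2]
ee_rot: [180.0, -0.0, 83.1]
force: [1.4, 0.7, 0.8]
gripper_width: 0.8
gripper_force: 0.0
```

Request:
move_arm(plan=[{"x":-35.3,"y":22.5,"z":0,"rx":0,"ry":0,"rz":0},{"x":-35.3,"y":22.5,"z":0,"rx":0,"ry":0,"rz":0},{"x":0,"y":0,"z":0,"rx":0,"ry":0,"rz":0}])

```text
time_s: 3.9
ee_pos: [428.0, 78.6, 175.0]
ee_rot: [179.9, 0.1, 82.7]
force: [0.1, 0.5, -0.5]
gripper_width: 0.4
gripper_force: 0.0
```

Request:
move_arm(plan=[{"x":2,"y":-3,"z":45,"rx":0,"ry":0,"rz":0},{"x":0,"y":0,"z":45,"rx":0,"ry":0,"rz":0},{"x":0,"y":0,"z":40,"rx":0,"ry":0,"rz":0},{"x":0,"y":0,"z":0,"rx":0,"ry":0,"rz":0},{"x":0,"y":6,"z":0,"rx":0,"ry":0,"rz":0},{"x":0,"y":6,"z":0,"rx":0,"ry":0,"rz":0},{"x":0,"y":6,"z":0,"rx":0,"ry":0,"rz":0},{"x":0,"y":6,"z":0,"rx":0,"ry":0,"rz":0},{"x":0,"y":6,"z":0,"rx":0,"ry":0,"rz":0},{"x":0,"y":0,"z":0,"rx":0,"ry":0,"rz":0}])

```text
time_s: 4.9
ee_pos: [454.6, 81.0, 45.3]
ee_rot: [179.9, -0.0, 83.0]
force: [0.7, 0.6, 0.8]
gripper_width: 0.4
gripper_force: 0.0
```

Run:
```python
from h import *
print(state()['force'])
f=cam('scene')
for n,z in [('carrier_knob',56),('reset_port',62)]:
    for r in landmark_of('scene',n)[:2]: print(n,r['p'],r['point'],atz(f,r['point'],z))
cv2.imwrite('pics/p1.png',cv2.resize(f['img'][180:300,220:380,::-1],None,fx=5,fy=5))
```

```text
[0.66583391 0.61067051 0.76804362]
carrier_knob 0.92 [285.6, 245.9] [479.2519992   83.91991157  56.        ]
reset_port 0.74 [307.5, 236.1] [533.44386554  69.88741404  62.        ]
```

View pics/p1.png

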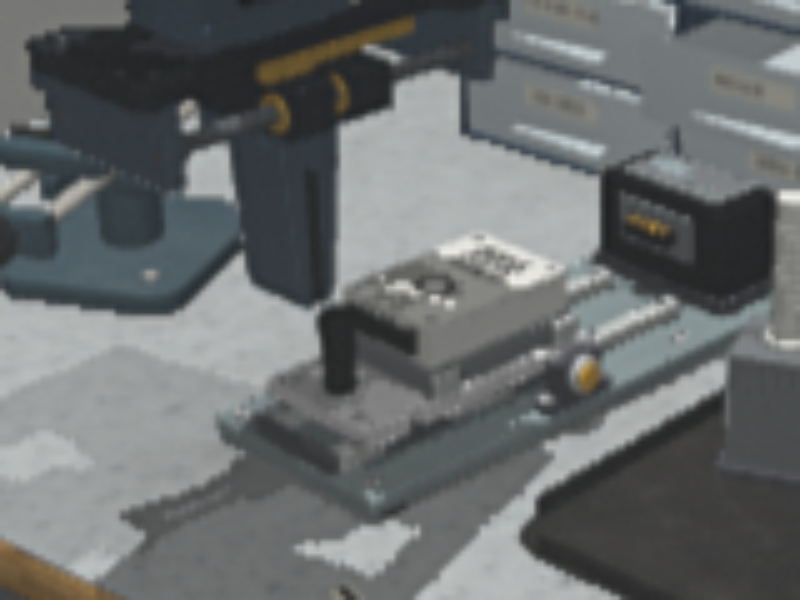

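The crop shows the finger tips near (290,295), well off the knob's top at (340,312). I'll check the projection against the TCP.

Run:
```python
from h import *
s=state();print(s['ee_pos'],s['ee_rot'],s['qpos'])
for c in ['scene','top']:
    f=cam(c); cr=lambda p:((p[0]-220)*5,(p[1]-180)*5)
    for P in [s['ee_pos'],(470,76,45),(470,76,70),(524,68.5,62)]: print(c,P,proj(f,P),cr(proj(f,P)))
    for r in landmark_of(c,'reset_port')[:1]+landmark_of(c,'carrier_knob')[:1]: print(r)
    if c=='top': cv2.imwrite('pics/p2.png',cv2.resize(f['img'][140:290,230:400,::-1],None,fx=4,fy=4))
    else:
        for q in [(283,232),(279,236),(287,247),(284,240)]: print(q,atd(f,q))
```

```text
[452.91324547  80.99070097  44.79872061] [-1.79973594e+02  1.57511557e-03  8.30374264e+01] [8.70175267e+00 1.56778178e+01 1.14925191e+02 7.39013697e-03
 4.94228419e+01 1.56595183e+01]
scene [452.91324547  80.99070097  44.79872061] (np.float64(278.16959035234015), np.float64(255.78752912269672)) (np.float64(290.84795176170076), np.float64(378.9376456134836))
scene (470, 76, 45) (np.float64(285.6368699819141), np.float64(253.2957677454751)) (np.float64(328.1843499095706), np.float64(366.47883872737555))
scene (470, 76, 70) (np.float64(285.06671450657933), np.float64(242.43043953880718)) (np.float64(325.33357253289665), np.float64(312.15219769403586))
scene (524, 68.5, 62) (np.float64(305.1298678061078), np.float64(237.7906855133782)) (np.float64(425.6493390305391), np.float64(288.95342756689104))
{'point': [307.8, 236.3], 'p': 0.89}
{'point': [284.1, 247.5], 'p': 0.66}
(283, 232) [454.96865716  65.64833089 101.93837877]
(279, 236) [442.32537995  64.82512113  98.20302027]
(287, 247) [470.6482987   71.83303532  60.5510037 ]
(284, 240) [453.71799968  62.86670475  85.64061794]
top [452.91324547  80.99070097  44.79872061] (np.float64(281.99681103831136), np.float64(266.3257023924083)) (np.float64(309.9840551915568), np.float64(431.62851196204144))
top (470, 76, 45) (np.float64(284.15964252421776), np.float64(258.7824808331102)) (np.float64(320.7982126210888), np.float64(393.9124041655509))
top (470, 76, 70) (np.float64(283.26705853539113), np.float64(257.2166661090094)) (np.float64(316.33529267695565), np.float64(386.083330545047))
top (524, 68.5, 62) (np.float64(286.7744856535909), np.float64(233.9205807911804)) (np.float64(333.87242826795443), np.float64(269.6029039559021))
{'point': [288.1, 232.8], 'p': 0.68}
{'point': [290.8, 219.6], 'p': 0.26}
```

View pics/p2.png

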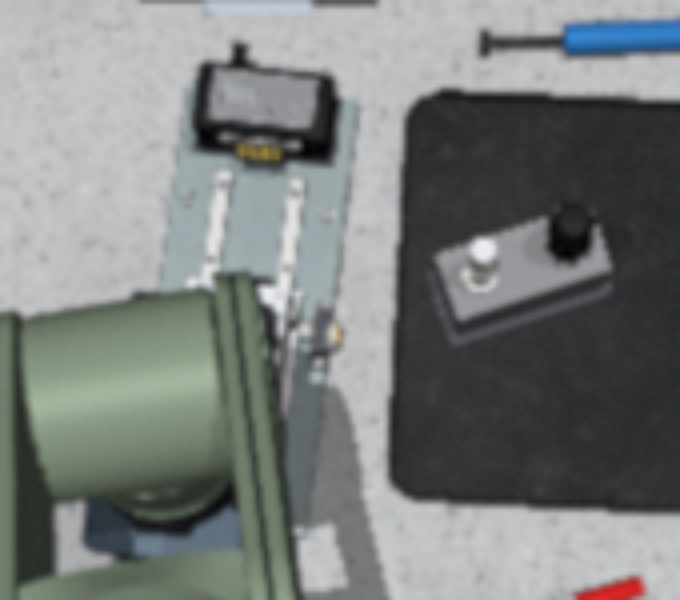

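Run:
```python
from h import *
np.set_printoptions(precision=0,suppress=True,linewidth=200)
f=cam('scene')
for v in range(200,262,3):
    print(v,*['(%d %d %d)'%tuple(atd(f,(u,v))) for u in (271,275,279,283,287,291)])
for n,z in [('carrier_knob',56),('reset_port',62)]:
    for r in landmark_of('scene',n)[:1]: print(n,r['p'],r['point'],atz(f,r['point'],z))
```

```text
200 (427 66 177) (421 49 183) (427 44 182) (440 47 178) (453 48 174) (456 41 174)
203 (414 52 178) (424 52 175) (426 43 177) (437 44 173) (455 51 166) (457 42 168)
206 (427 66 165) (423 52 170) (427 45 170) (436 43 168) (750 331 0) (754 320 1)
209 (426 65 160) (437 66 156) (445 63 154) (456 64 150) (714 297 10) (739 306 0)
212 (439 79 146) (437 66 150) (446 65 147) (457 64 144) (715 299 1) (724 293 0)
215 (441 82 138) (437 67 143) (447 66 140) (454 62 139) (698 283 1) (704 275 1)
218 (443 84 131) (438 69 136) (446 66 134) (455 63 132) (683 270 1) (690 262 1)
221 (441 83 125) (439 70 129) (445 65 129) (458 67 123) (671 259 0) (678 251 0)
224 (441 83 119) (439 70 123) (444 64 123) (452 62 120) (655 244 0) (662 236 0)
227 (443 86 111) (440 72 116) (443 64 117) (455 65 112) (640 230 1) (647 223 0)
230 (444 87 104) (440 73 109) (444 65 110) (455 65 106) (628 220 0) (634 211 0)
233 (445 89 96) (443 76 101) (443 65 103) (453 64 100) (614 206 1) (622 200 0)
236 (445 90 89) (443 76 94) (441 64 98) (454 65 93) (604 197 0) (511 97 62)
239 (568 217 0) (448 83 83) (443 66 90) (453 65 87) (591 186 0) (504 91 59)
242 (555 204 0) (561 197 0) (566 188 0) (574 183 -1) (474 74 69) (501 88 54)
245 (544 194 0) (548 184 0) (554 177 0) (560 170 0) (469 70 65) (501 89 47)
248 (529 179 1) (537 174 0) (544 168 -1) (549 160 0) (472 73 57) (501 89 40)
251 (522 173 -1) (524 162 1) (531 156 0) (494 106 30) (469 71 51) (503 91 31)
254 (508 158 1) (516 154 0) (478 104 30) (485 98 29) (470 73 43) (494 83 30)
257 (500 151 0) (469 107 26) (468 94 30) (471 85 32) (468 71 38) (479 69 34)
260 (472 123 12) (477 115 13) (465 91 26) (464 79 30) (467 70 32) (476 67 29)
carrier_knob 0.83 [283.5, 246.7] [474.  85.  56.]
reset_port 0.86 [310.8, 239.2] [526.  54.  62.]
```

Depth shows the finger tips actually ending at z≈83 (body bottom at ≈157), although the state says 45. The knob hasn't moved. I'll back off, descend a little and compare again.

Request:
move_arm(plan=[{"x":0,"y":-15,"z":0,"rx":0,"ry":0,"rz":0},{"x":0,"y":-15,"z":0,"rx":0,"ry":0,"rz":0},{"x":0,"y":0,"z":10,"rx":0,"ry":0,"rz":0},{"x":0,"y":0,"z":10,"rx":0,"ry":0,"rz":0},{"x":0,"y":0,"z":0,"rx":0,"ry":0,"rz":0}])

```text
time_s: 6.0
ee_pos: [422.6, 84.5, 23.4]
ee_rot: [-179.9, 0.0, 83.0]
force: [0.1, 0.3, -0.0]
gripper_width: 0.3
gripper_force: 0.0
```

```bash
cat > fing.py <<'E'
from h import *
np.set_printoptions(precision=1,suppress=True,linewidth=200)
s=state(); print(s['time_s'],s['ee_pos'],s['force'])
e=s['ee_pos']
f=cam('scene'); v,u=np.nonzero(f['z_map']>0); z=f['z_map'][v,u]
P=np.stack([(u-f['cx'])/f['fx']*z,(v-f['cy'])/f['fy']*z,z],1); P=(P-f['t'])@f['R']
a=np.radians(83); T=np.stack([(P[:,0]-e[0])*np.cos(a)+(P[:,1]-e[1])*np.sin(a),(P[:,0]-e[0])*np.sin(a)-(P[:,1]-e[1])*np.cos(a),P[:,2]],1)
k=(abs(T[:,0])<24)&(abs(T[:,1])<22)&(T[:,2]>35)&(T[:,2]<260)
for lo in range(35,200,5):
    Q=T[k&(T[:,2]>=lo)&(T[:,2]<lo+5)]
    if len(Q): print(lo,len(Q),'tx',np.percentile(Q[:,0],[2,50,98]),'ty',np.percentile(Q[:,1],[2,50,98]))
E
python3 fing.py
```

```text
6.0 [422.6  84.5  23.4] [ 0.1  0.3 -0. ]
60 13 tx [-17.4 -11.3  13.2] ty [-6.5 -5.2  6.2]
65 31 tx [-19.1 -15.1  16. ] ty [-8.6 -6.3  6. ]
70 41 tx [-18.9 -14.9  13.8] ty [-9.7 -8.1 10.6]
75 47 tx [-18.7 -14.2  16.6] ty [-10.6  -7.7  10.3]
80 43 tx [-17.8 -14.1  14.4] ty [-10.5  -8.1  11.6]
85 36 tx [-18.5 -13.5  15. ] ty [-11.2  -8.9  11.6]
90 44 tx [-18.7 -16.4  14.6] ty [-10.9  -8.4  10.1]
95 47 tx [-19.5 -14.5  13.9] ty [-11.8  -9.5  11.8]
100 48 tx [-18.7 -15.6  16.6] ty [-12.4  -9.2  12.1]
105 47 tx [-18.1 -14.8  14. ] ty [-13.  -10.5  13. ]
110 45 tx [-18.6 -15.5  14.9] ty [-13.1 -10.5  14.3]
115 56 tx [-19.  -14.5  13. ] ty [-13.8  -9.3  13.8]
120 54 tx [-18.9 -14.6  15.6] ty [-13.5  -9.8  14.1]
125 48 tx [-18.9 -16.1  10.6] ty [-14.1  -8.2  14.3]
130 25 tx [-19.4 -16.5 -10.4] ty [-14.1  -5.3  15.3]
135 6 tx [-20.5 -19.8 -18.7] ty [-19.9  -4.2  14.6]
140 4 tx [-21.8 -20.6  13.8] ty [-21.8 -21.2 -17.8]
150 2 tx [1.5 3.3 5.1] ty [-21.9 -21.8 -21.7]
160 18 tx [-23.8 -22.2  -6.2] ty [-20.5   4.8  21.1]
165 19 tx [-23.9 -23.  -13.7] ty [-20.8  -4.5  21.3]
170 16 tx [-23.9 -23.6 -22.2] ty [-19.8  -5.6  20.9]
175 7 tx [-23.9 -23.5 -23.3] ty [-17.4  -1.9  21.7]
180 14 tx [-24.  -23.4 -22.2] ty [-19.4   5.4  15.7]
185 20 tx [-23.9 -23.6 -22. ] ty [-19.7  -2.5  16.6]
190 50 tx [-24.  -21.2 -15.1] ty [-21.5  -5.6  16.3]
195 48 tx [-23.2 -20.6 -14.9] ty [-21.3  -4.5  17.3]
```

Steady offset: the real tips are about 38 mm higher than ee_pos z reports, while x and y agree. I'll use tips = ee_z + 38 from here on.

Request:
move_arm(plan=[{"x":-2,"y":0,"z":10,"rx":0,"ry":0,"rz":0},{"x":0,"y":0,"z":10,"rx":0,"ry":0,"rz":0},{"x":0,"y":10,"z":0,"rx":0,"ry":0,"rz":0},{"x":0,"y":10,"z":0,"rx":0,"ry":0,"rz":0},{"x":0,"y":6,"z":0,"rx":0,"ry":0,"rz":0},{"x":0,"y":6,"z":0,"rx":0,"ry":0,"rz":0},{"x":0,"y":6,"z":0,"rx":0,"ry":0,"rz":0},{"x":0,"y":6,"z":0,"rx":0,"ry":0,"rz":0}])

```text
time_s: 6.85
ee_pos: [466.3, 77.4, 4.8]
ee_rot: [-179.9, 0.0, 83.0]
force: [-2.2, 0.2, 1.5]
gripper_width: 0.1
gripper_force: 1.6
```

```bash
cat > chk.py <<'E'
from h import *
np.set_printoptions(precision=1,suppress=True,linewidth=200)
s=state(); print(s['time_s'],s['ee_pos'],s['force'])
f=cam('scene')
for n,z in [('carrier_knob',56),('reset_port',62)]:
    for r in landmark_of('scene',n)[:1]: print(n,r['p'],np.array(r['point']),atz(f,r['point'],z))
E
python3 chk.py
```

```text
6.85 [466.3  77.4   4.8] [-2.2  0.2  1.5]
carrier_knob 0.84 [286.6 244.6] [485.   86.4  56. ]
reset_port 0.94 [311.2 235. ] [542.5  67.1  62. ]
```

Request:
move_arm(plan=[{"x":0,"y":6,"z":0,"rx":0,"ry":0,"rz":0},{"x":0,"y":6,"z":0,"rx":0,"ry":0,"rz":0},{"x":0,"y":6,"z":0,"rx":0,"ry":0,"rz":0},{"x":0,"y":6,"z":0,"rx":0,"ry":0,"rz":0},{"x":0,"y":6,"z":0,"rx":0,"ry":0,"rz":0},{"x":0,"y":6,"z":0,"rx":0,"ry":0,"rz":0}])

```text
time_s: 7.6
ee_pos: [502.8, 72.7, 4.7]
ee_rot: [-180.0, 0.0, 83.1]
force: [-3.2, -2.3, 1.2]
gripper_width: 0.5
gripper_force: 1.5
```

```bash
cat >> chk.py <<'E'
cv2.imwrite('pics/c%d.png'%(s['time_s']*100),cv2.resize(f['img'][180:300,240:400,::-1],None,fx=5,fy=5))
E
python3 chk.py; ls pics
```

```text
7.6 [502.8  72.7   4.7] [-3.2 -2.3  1.2]
carrier_knob 0.97 [301.  240.3] [518.7  75.8  56. ]
reset_port 0.59 [322.9 228. ] [586.1  69.6  62. ]
c760.png
p1.png
p2.png
scene0.png
top0.png
```

Request:
move_arm(plan=[{"x":0,"y":4,"z":0,"rx":0,"ry":0,"rz":0},{"x":0,"y":4,"z":0,"rx":0,"ry":0,"rz":0},{"x":0,"y":4,"z":0,"rx":0,"ry":0,"rz":0}])

```text
time_s: 8.05
ee_pos: [514.3, 71.7, 4.9]
ee_rot: [-180.0, -0.0, 83.0]
force: [-2.6, 1.3, 1.3]
gripper_width: 0.2
gripper_force: 1.4
```

Request:
move_arm(plan=[{"x":0,"y":2,"z":0,"rx":0,"ry":0,"rz":0},{"x":0,"y":2,"z":0,"rx":0,"ry":0,"rz":0}])

```text
time_s: 8.25
ee_pos: [518.6, 71.1, 4.8]
ee_rot: [-180.0, -0.0, 83.0]
force: [-2.8, 0.8, 1.1]
gripper_width: 0.7
gripper_force: 1.4
```

```bash
python3 chk.py; ls pics
```

```text
8.25 [518.6  71.1   4.8] [-2.8  0.8  1.1]
carrier_knob 0.88 [308.2 240.7] [526.5  62.2  56. ]
reset_port 0.81 [326.8 228. ] [591.3  62.7  62. ]
c760.png
c825.png
p1.png
p2.png
scene0.png
top0.png
```

Request:
move_arm(plan=[{"x":0,"y":2,"z":0,"rx":0,"ry":0,"rz":0},{"x":0,"y":2,"z":0,"rx":0,"ry":0,"rz":0}])

```text
time_s: 8.6
ee_pos: [522.2, 70.6, 4.9]
ee_rot: [-180.0, -0.0, 83.0]
force: [-2.5, 0.6, 0.6]
gripper_width: 0.7
gripper_force: 1.2
```

Request:
move_arm(plan=[{"x":0,"y":2,"z":0,"rx":0,"ry":0,"rz":0},{"x":0,"y":0,"z":0,"rx":0,"ry":0,"rz":0}])

```text
time_s: 8.8
ee_pos: [525.1, 70.3, 4.9]
ee_rot: [179.9, -0.0, 83.0]
force: [-1.8, -0.8, 0.7]
gripper_width: 0.4
gripper_force: 0.4
```

```bash
python3 chk.py; ls pics
```

```text
8.8 [525.1  70.3   4.9] [-1.8 -0.8  0.7]
carrier_knob 0.78 [310.2 239.4] [533.9  62.9  56. ]
reset_port 0.63 [329.4 228.1] [594.4  57.8  62. ]
c760.png
c825.png
c880.png
p1.png
p2.png
scene0.png
top0.png
```

Request:
move_arm(plan=[{"x":0,"y":1.5,"z":0,"rx":0,"ry":0,"rz":0},{"x":0,"y":0,"z":0,"rx":0,"ry":0,"rz":0}])

```text
time_s: 9.15
ee_pos: [526.0, 70.2, 4.9]
ee_rot: [180.0, -0.0, 83.0]
force: [-0.7, 0.6, 1.0]
gripper_width: 0.2
gripper_force: 0.6
```

Request:
move_arm(plan=[{"x":0,"y":1.5,"z":0,"rx":0,"ry":0,"rz":0},{"x":0,"y":0,"z":0,"rx":0,"ry":0,"rz":0}])

```text
time_s: 9.35
ee_pos: [527.7, 70.0, 4.9]
ee_rot: [180.0, -0.0, 83.0]
force: [-1.0, 0.6, 0.6]
gripper_width: 0.4
gripper_force: 0.6
```

```bash
python3 chk.py; ls pics
```

```text
9.35 [527.7  70.    4.9] [-1.   0.6  0.6]
reset_port 0.79 [331. 228.] [596.9  55.2  62. ]
c760.png
c825.png
c880.png
c935.png
p1.png
p2.png
scene0.png
top0.png
```

View pics/c935.png

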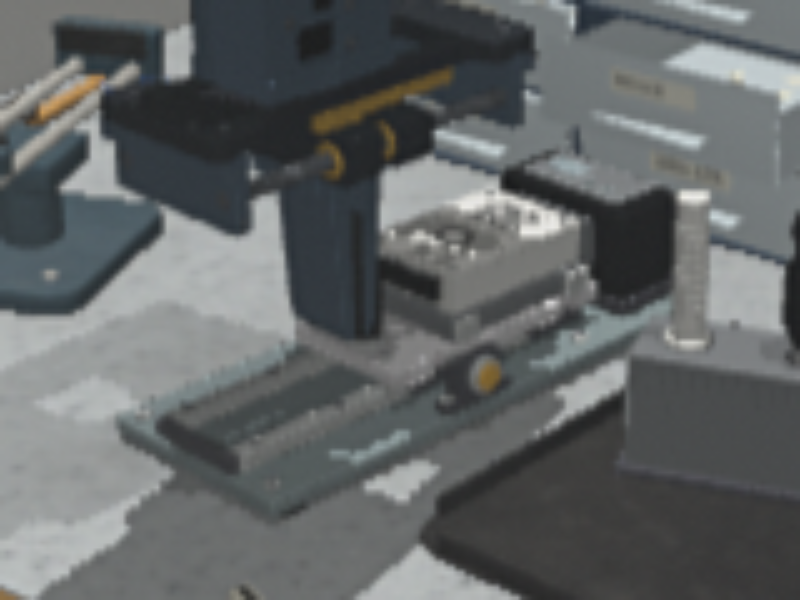

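Request:
move_arm(plan=[{"x":0,"y":1.5,"z":0,"rx":0,"ry":0,"rz":0},{"x":0,"y":0,"z":0,"rx":0,"ry":0,"rz":0}])

```text
time_s: 9.7
ee_pos: [529.3, 69.8, 4.9]
ee_rot: [180.0, -0.0, 83.0]
force: [-0.2, -0.4, 0.4]
gripper_width: 0.5
gripper_force: 0.2
```

The crop shows the unit close to the black head, with the hole near (460,235) and the finger behind the knob. The force has dropped, so the detent may be pulling. I'll push on until it rises.

Request:
move_arm(plan=[{"x":0,"y":1.5,"z":0,"rx":0,"ry":0,"rz":0},{"x":0,"y":0,"z":0,"rx":0,"ry":0,"rz":0}])

```text
time_s: 9.9
ee_pos: [531.1, 69.6, 4.9]
ee_rot: [179.9, -0.0, 83.0]
force: [0.1, -0.7, -0.1]
gripper_width: 0.5
gripper_force: 0.0
```

Request:
move_arm(plan=[{"x":0,"y":1.5,"z":0,"rx":0,"ry":0,"rz":0},{"x":0,"y":0,"z":0,"rx":0,"ry":0,"rz":0}])

```text
time_s: 10.1
ee_pos: [532.5, 69.5, 4.9]
ee_rot: [179.9, -0.0, 83.0]
force: [0.5, 0.2, -0.7]
gripper_width: 0.3
gripper_force: 0.0
```

```bash
python3 chk.py; ls pics
```

```text
10.1 [532.5  69.5   4.9] [ 0.5  0.2 -0.7]
carrier_knob 0.97 [313.4 237.3] [546.1  64.1  56. ]
reset_port 0.63 [335.8 225.2] [615.5  55.9  62. ]
c1010.png
c760.png
c825.png
c880.png
c935.png
p1.png
p2.png
scene0.png
top0.png
```

Request:
move_arm(plan=[{"x":0,"y":1,"z":0,"rx":0,"ry":0,"rz":0},{"x":0,"y":0,"z":0,"rx":0,"ry":0,"rz":0}])

```text
time_s: 10.45
ee_pos: [532.9, 69.3, 4.8]
ee_rot: [-180.0, -0.0, 83.0]
force: [0.1, -0.6, 1.3]
gripper_width: 0.4
gripper_force: 0.1
```

Request:
move_arm(plan=[{"x":0,"y":1,"z":0,"rx":0,"ry":0,"rz":0},{"x":0,"y":0,"z":0,"rx":0,"ry":0,"rz":0}])

```text
time_s: 10.65
ee_pos: [533.3, 69.3, 4.7]
ee_rot: [-179.9, 0.0, 83.0]
force: [-2.2, 0.6, 0.7]
gripper_width: 0.5
gripper_force: 0.8
```

Request:
move_arm(plan=[{"x":0,"y":1,"z":0,"rx":0,"ry":0,"rz":0},{"x":0,"y":0,"z":0,"rx":0,"ry":0,"rz":0}])

```text
time_s: 10.85
ee_pos: [533.6, 69.2, 4.7]
ee_rot: [-179.9, 0.0, 83.0]
force: [-5.4, 0.7, 1.7]
gripper_width: 0.4
gripper_force: 2.2
```

Request:
move_arm(plan=[{"x":0,"y":1,"z":0,"rx":0,"ry":0,"rz":0},{"x":0,"y":0,"z":0,"rx":0,"ry":0,"rz":0}])

```text
time_s: 11.05
ee_pos: [533.9, 69.1, 4.7]
ee_rot: [-179.8, 0.0, 83.0]
force: [-6.5, 1.5, 3.9]
gripper_width: 0.5
gripper_force: 3.2
```

Request:
move_arm(plan=[{"x":0,"y":-15,"z":0,"rx":0,"ry":0,"rz":0},{"x":0,"y":-15,"z":0,"rx":0,"ry":0,"rz":0},{"x":0,"y":0,"z":-45,"rx":0,"ry":0,"rz":-0.128},{"x":0,"y":0,"z":-45,"rx":0,"ry":0,"rz":-0.128},{"x":0,"y":0,"z":-45,"rx":0,"ry":0,"rz":-0.128},{"x":0,"y":0,"z":0,"rx":0,"ry":0,"rz":0}], grip=1)

```text
time_s: 11.65
ee_pos: [512.0, 73.1, 146.6]
ee_rot: [179.1, 0.2, 105.1]
force: [-0.1, 0.3, 0.5]
gripper_width: 45.5
gripper_force: 0.0
```

Run:
```python
from h import *
np.set_printoptions(precision=1,suppress=True,linewidth=200)
s=state(); print(s['time_s'],s['ee_pos'],s['ee_rot'],s['force'])
def pts(f,m,zlo,zhi):
    v,u=np.nonzero(m&(f['z_map']>0)); z=f['z_map'][v,u]
    P=np.stack([(u-f['cx'])/f['fx']*z,(v-f['cy'])/f['fy']*z,z],1); P=(P-f['t'])@f['R']
    return P[(P[:,2]>zlo)&(P[:,2]<zhi)]
for c in ['scene','top']:
    f=cam(c)
    for n,z in [('carrier_knob',56),('reset_port',62),('stylus_grip',92),('carrier',22)]:
        for r in landmark_of(c,n)[:1]: print(c,n,round(r['p'],2),np.array(r['point']),atz(f,r['point'],z),atd(f,r['point']))
    for n,a,b in [('carrier',58,66),('stylus',70,130)]:
        for r in masks_of(c,n)[:1]:
            P=pts(f,r['pixels'],a,b)
            if len(P)<5: continue
            (cx,cy),wh,an=cv2.minAreaRect(P[:,:2].astype(np.float32)); print(c,n,round(r['p'],2),'rect',np.array([cx,cy,*wh,an]))
    if c=='scene': cv2.imwrite('pics/q.png',cv2.resize(f['img'][180:300,240:400,::-1],None,fx=5,fy=5))
```

```text
11.65 [512.   73.1 146.6] [179.1   0.2 105.1] [-0.1  0.3  0.5]
scene carrier_knob 0.62 [314.  238.3] [543.   59.9  56. ] [546.4  62.7  53.9]
scene reset_port 0.72 [334.1 226.7] [606.7  54.   62. ] [605.1  52.8  62.9]
scene stylus_grip 0.48 [381.1 233.3] [584.4 -81.6  92. ] [585.8 -80.8  91.3]
scene carrier 0.26 [323.8 251.1] [560.1  47.1  22. ] [549.5  38.6  29. ]
scene carrier 0.83 rect [601.1  59.1  59.5 117.3  81.8]
scene stylus 0.47 rect [580.8 -75.5  14.   13.3  88.9]
top reset_port 0.68 [292.1 198.2] [606.5  55.9  62. ] [479.   22.8 575.1]
top stylus_grip 0.41 [349.7 203.2] [585.  -73.8  92. ] [577.4 -72.6 124.3]
top carrier 0.62 [291.3 205.1] [599.9  60.5  22. ] [468.5  23.8 578.1]
top carrier 0.68 rect [625.   29.4  54.3  11.1   5.5]
top stylus 0.45 rect [577.6 -74.5  12.1  11.8  47. ]
```

View pics/q.png

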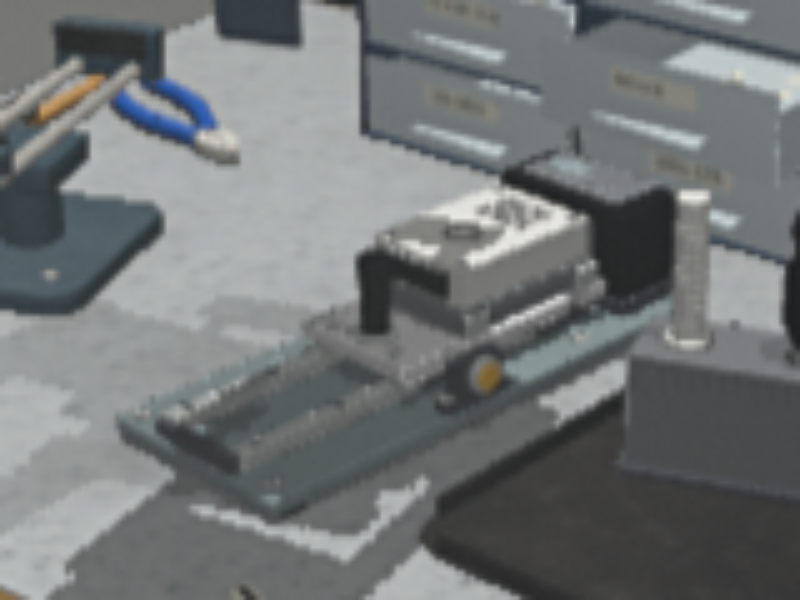

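The crop shows the unit docked at the head, with the hole at (463,230) and the fixture undisturbed. Now the stylus.

Request:
move_arm(plan=[{"x":-40.2,"y":7.2,"z":0,"rx":0,"ry":0,"rz":0},{"x":-40.2,"y":7.2,"z":0,"rx":0,"ry":0,"rz":0},{"x":-40.2,"y":7.2,"z":0,"rx":0,"ry":0,"rz":0},{"x":-40.2,"y":7.2,"z":0,"rx":0,"ry":0,"rz":0},{"x":0,"y":0,"z":0,"rx":0,"ry":0,"rz":0},{"x":0,"y":0,"z":0,"rx":0,"ry":0,"rz":0}], grip=0.6)

```text
time_s: 12.95
ee_pos: [575.4, -75.6, 139.4]
ee_rot: [-180.0, -0.1, 104.9]
force: [-0.7, 0.2, -0.4]
gripper_width: 55.1
gripper_force: 0.0
```

Run:
```python
from h import *
np.set_printoptions(precision=1,suppress=True,linewidth=200)
s=state(); print(s['time_s'],s['ee_pos'],s['ee_rot'],s['force'],s['gripper_width'])
f=cam('scene'); e=s['ee_pos']
v,u=np.nonzero(f['z_map']>0); z=f['z_map'][v,u]
P=np.stack([(u-f['cx'])/f['fx']*z,(v-f['cy'])/f['fy']*z,z],1); P=(P-f['t'])@f['R']
a=np.radians(s['ee_rot'][2]); D=P-e; tx=D[:,0]*np.cos(a)+D[:,1]*np.sin(a); ty=D[:,0]*np.sin(a)-D[:,1]*np.cos(a)
k=(abs(tx)<24)&(abs(ty)<60)&(D[:,2]>20)&(D[:,2]<110)
for lo in range(20,110,10):
    for sg in (-1,1):
        q=k&(D[:,2]>=lo)&(D[:,2]<lo+10)&(ty*sg>0)
        if q.any(): print(lo,sg,q.sum(),'tx',np.percentile(tx[q],[2,98]),'ty',np.percentile(ty[q],[2,98]),'zmin',D[q,2].min())
f2=cam('top')
for c,F in (('scene',f),('top',f2)):
    for n,zz in [('reset_port',62),('carrier_knob',56)]:
        for r in landmark_of(c,n)[:1]: print(c,n,round(r['p'],2),r['point'],atz(F,r['point'],zz))
# dark ring pixels on the lid
np.savez('f.npz',si=f['img'],ti=f2['img'])
cv2.imwrite('pics/tr.png',np.hstack([cv2.resize(f['img'][205:250,300:360,::-1],None,fx=6.6,fy=6.6),cv2.resize(f2['img'][180:225,265:325,::-1],None,fx=6.6,fy=6.6)]))
```

```text
12.95 [575.4 -75.6 139.4] [-180.    -0.1  104.9] [-0.7  0.2 -0.4] 55.10536708818695
30 -1 5 tx [-16.   10.4] ty [-33.9 -32.4] zmin 39.60966405720578
30 1 5 tx [-17.   -1.2] ty [27.6 32.8] zmin 39.26945672145655
40 -1 83 tx [-17.8  15.8] ty [-37.8 -30.6] zmin 40.32196082228285
40 1 43 tx [-17.5  -1.6] ty [27.3 34.3] zmin 40.725183470061836
50 -1 98 tx [-17.8  16. ] ty [-39.1 -32.8] zmin 50.040693352690454
50 1 48 tx [-17.7  -0.6] ty [25.4 35.3] zmin 50.22998301449081
60 -1 94 tx [-17.6  15.6] ty [-40.1 -33.2] zmin 60.36592647459855
60 1 45 tx [-17.6  -1.1] ty [25.3 34. ] zmin 60.003180354633
70 -1 96 tx [-17.5  15.6] ty [-40.7 -34.1] zmin 70.04758749321863
70 1 46 tx [-17.9  -2.2] ty [26.  37.8] zmin 70.1984573954285
80 -1 101 tx [-17.8  15.4] ty [-41.8 -31.8] zmin 80.12480586566875
80 1 39 tx [-17.6  -2.9] ty [25.6 38.7] zmin 80.15053778962465
90 -1 105 tx [-17.9  16. ] ty [-42.1 -30.5] zmin 90.04578605647447
90 1 22 tx [-17.6 -10. ] ty [26.4 36.5] zmin 90.37769386210869
100 -1 56 tx [-17.8  15.8] ty [-42.7 -33.1] zmin 100.13941408122403
100 1 1 tx [-17.9 -17.9] ty [32.9 32.9] zmin 100.18504535454338
scene reset_port 0.77 [332.6, 227.0] [603.4  55.7  62. ]
scene carrier_knob 0.64 [312.6, 236.8] [547.   67.1  56. ]
top reset_port 0.87 [295.3, 195.6] [612.4  48.6  62. ]
top carrier_knob 0.71 [201.6, 297.9] [383.9 259.6  56. ]
```

View pics/tr.png

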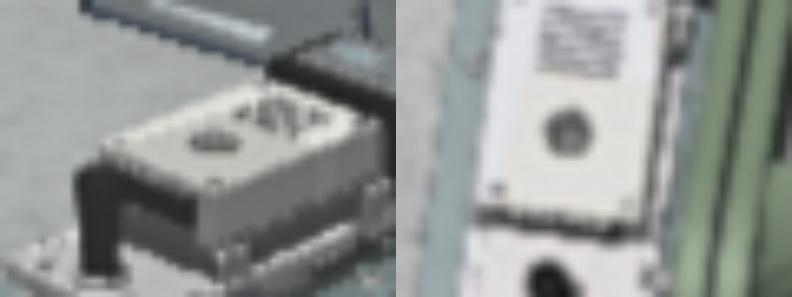

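```bash
cat > pt.py <<'E'
from h import *
import sys
f=cam('scene'); g=cam('top')
print(atz(f,(331.8,225.7),62), atz(g,(290.6,199.4),62))
E
python3 pt.py
```

```text
[607.93282591  61.42912023  62.        ] [603.76655234  59.34538893  62.        ]
```

Request:
move_arm(plan=[{"x":0,"y":6.5,"z":0,"rx":0,"ry":0,"rz":0},{"x":0,"y":0,"z":30,"rx":0,"ry":0,"rz":0},{"x":0,"y":0,"z":30,"rx":0,"ry":0,"rz":0},{"x":0,"y":0,"z":30,"rx":0,"ry":0,"rz":0},{"x":0,"y":0,"z":15,"rx":0,"ry":0,"rz":0},{"x":0,"y":0,"z":0,"rx":0,"ry":0,"rz":0}])

```text
time_s: 13.95
ee_pos: [580.3, -73.0, 32.4]
ee_rot: [-179.7, -0.1, 105.1]
force: [-0.5, 0.6, 0.6]
gripper_width: 54.6
gripper_force: 0.0
```

Request:
move_arm(plan=[{"x":0,"y":0,"z":0,"rx":0,"ry":0,"rz":0},{"x":0,"y":0,"z":0,"rx":0,"ry":0,"rz":0},{"x":0,"y":0,"z":0,"rx":0,"ry":0,"rz":0},{"x":0,"y":0,"z":0,"rx":0,"ry":0,"rz":0},{"x":0,"y":0,"z":0,"rx":0,"ry":0,"rz":0},{"x":0,"y":0,"z":0,"rx":0,"ry":0,"rz":0},{"x":0,"y":0,"z":0,"rx":0,"ry":0,"rz":0}], grip=0, squeeze=20)

```text
time_s: 14.65
ee_pos: [582.1, -73.6, 35.3]
ee_rot: [180.0, 0.0, 105.0]
force: [-0.7, 0.7, 2.4]
gripper_width: 13.7
gripper_force: 20.0
```

Request:
move_arm(plan=[{"x":0,"y":0,"z":-15,"rx":0,"ry":0,"rz":0},{"x":0,"y":0,"z":-30,"rx":0,"ry":0,"rz":0},{"x":0,"y":0,"z":-30,"rx":0,"ry":0,"rz":0},{"x":0,"y":0,"z":-25,"rx":0,"ry":0,"rz":0},{"x":0,"y":0,"z":0,"rx":0,"ry":0,"rz":0},{"x":0,"y":0,"z":0,"rx":0,"ry":0,"rz":0}])

```text
time_s: 15.25
ee_pos: [581.6, -73.5, 134.5]
ee_rot: [-180.0, -0.0, 105.0]
force: [-0.3, 0.0, -0.9]
gripper_width: 13.9
gripper_force: 20.0
```

Request:
move_arm(plan=[{"x":24.5,"y":11.1,"z":0,"rx":0,"ry":0,"rz":0},{"x":24.5,"y":11.1,"z":0,"rx":0,"ry":0,"rz":0},{"x":24.5,"y":11.1,"z":0,"rx":0,"ry":0,"rz":0},{"x":24.5,"y":11.1,"z":0,"rx":0,"ry":0,"rz":0},{"x":24.5,"y":11.1,"z":0,"rx":0,"ry":0,"rz":0},{"x":0,"y":0,"z":15,"rx":0,"ry":0,"rz":0},{"x":0,"y":0,"z":15,"rx":0,"ry":0,"rz":0},{"x":0,"y":0,"z":0,"rx":0,"ry":0,"rz":0},{"x":0,"y":0,"z":0,"rx":0,"ry":0,"rz":0}])

```text
time_s: 16.15
ee_pos: [602.8, 59.1, 103.4]
ee_rot: [-179.8, -0.0, 105.0]
force: [0.5, 0.0, 0.2]
gripper_width: 13.4
gripper_force: 20.0
```

```bash
cat > v.py <<'E'
from h import *
np.set_printoptions(precision=1,suppress=True,linewidth=200)
s=state(); e=s['ee_pos']; print(s['time_s'],e,s['ee_rot'],s['force'],s['gripper_width'],s['gripper_force'])
f=cam('scene')
print('tip expected',proj(f,(e[0],e[1],e[2]-23)),'mid',proj(f,(e[0],e[1],e[2])))
for n in ['stylus','reset_port']:
    for r in landmark_of('scene',n)[:2]: print(n,round(r['p'],2),r['point'],atz(f,r['point'],62 if n[0]=='r' else e[2]-23))
cv2.imwrite('pics/v%d.png'%(s['time_s']*100),cv2.resize(f['img'][170:245,290:390,::-1],None,fx=8,fy=8,interpolation=cv2.INTER_CUBIC)); print(s['time_s']*100)
E
python3 v.py; cp pics/v*.png pics/vv.png
```

```text
16.15 [602.8  59.1 103.4] [-179.8   -0.   105. ] [0.5 0.  0.2] 13.44390465816739 19.99994605779648
tip expected (np.float64(331.1902299745223), np.float64(219.1250338425624)) mid (np.float64(331.13224611311165), np.float64(209.50381921431952))
stylus 0.62 [330.1, 219.4] [600.1  60.1  80.4]
stylus 0.5 [458.2, 305.4] [ 452.3 -304.7   80.4]
1614.9999999999998
```

View pics/vv.png

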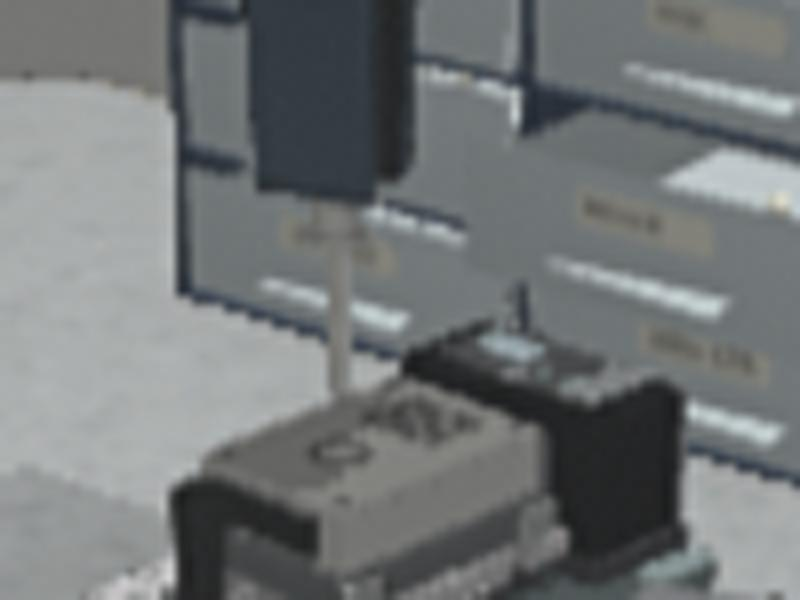

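The crop shows the stylus hanging straight from the gripper with its tip at (336,392), just behind and above the hole ring at (341,453). I'll fit the hole in the two unobstructed frames I saved.

```bash
cat > hole.py <<'E'
from h import *
from scipy.ndimage import map_coordinates
np.set_printoptions(precision=1,suppress=True)
d=np.load('f.npz'); u=np.array([.9925,-.122]); th=np.linspace(0,2*np.pi,40,endpoint=False)
for c,k in (('scene','si'),('top','ti')):
    f=cam(c); g=d[k].astype(float).mean(2)
    def smp(x,y,r):
        P=np.array([proj(f,(x+r*np.cos(t),y+r*np.sin(t),62)) for t in th]).T
        return map_coordinates(g,[P[1],P[0]],order=1).mean()
    R=[]
    for x in np.arange(592,616,1.):
        for y in np.arange(50,69,1.):
            R.append((smp(x,y,11)-(smp(x,y,6.5)+smp(x,y,5))/2,x,y))
    R=sorted(R)[::-1][:6]; print(c,np.array(R)[:,:3], [proj(f,(R[0][1],R[0][2],62))])
    print('stylus now',proj(f,(602.8,59.1,62)))
E
python3 hole.py
```

```text
scene [[ 57.5 606.   60. ]
 [ 56.8 606.   59. ]
 [ 56.4 607.   60. ]
 [ 55.6 607.   59. ]
 [ 55.3 605.   59. ]
 [ 54.6 605.   60. ]] [(np.float64(331.78155835666644), np.float64(226.13777451227693))]
stylus now (np.float64(331.23007788754364), np.float64(226.70526563006277))
top [[104.1 603.   59. ]
 [101.4 603.   60. ]
 [100.5 604.   59. ]
 [ 99.9 602.   59. ]
 [ 98.4 604.   60. ]
 [ 97.9 603.   58. ]] [(np.float64(290.7537049392606), np.float64(199.72444879125095))]
stylus now (np.float64(290.7104226818014), np.float64(199.81078104110318))
```

In the robot frame the hole is within about 1 mm of the stylus axis. Going down, watching the force.

Request:
move_arm(plan=[{"x":0,"y":0.4,"z":7,"rx":0,"ry":0,"rz":0},{"x":0,"y":0,"z":6,"rx":0,"ry":0,"rz":0},{"x":0,"y":0,"z":3,"rx":0,"ry":0,"rz":0},{"x":0,"y":0,"z":0,"rx":0,"ry":0,"rz":0}])

```text
time_s: 16.8
ee_pos: [603.5, 59.2, 87.9]
ee_rot: [-179.9, -0.0, 105.0]
force: [0.1, -0.0, -1.5]
gripper_width: 13.5
gripper_force: 20.0
```

Request:
move_arm(plan=[{"x":0,"y":0,"z":2,"rx":0,"ry":0,"rz":0},{"x":0,"y":0,"z":2,"rx":0,"ry":0,"rz":0},{"x":0,"y":0,"z":0,"rx":0,"ry":0,"rz":0}])

```text
time_s: 17.1
ee_pos: [603.9, 59.3, 84.6]
ee_rot: [-180.0, -0.0, 105.0]
force: [-0.3, 0.7, -1.3]
gripper_width: 13.7
gripper_force: 20.0
```

Request:
move_arm(plan=[{"x":0,"y":0,"z":2,"rx":0,"ry":0,"rz":0},{"x":0,"y":0,"z":2,"rx":0,"ry":0,"rz":0},{"x":0,"y":0,"z":0,"rx":0,"ry":0,"rz":0}])

```text
time_s: 17.4
ee_pos: [603.8, 59.3, 80.5]
ee_rot: [-180.0, -0.0, 105.0]
force: [-0.1, -0.3, -0.4]
gripper_width: 13.6
gripper_force: 20.0
```

Request:
move_arm(plan=[{"x":0,"y":0,"z":2,"rx":0,"ry":0,"rz":0},{"x":0,"y":0,"z":2,"rx":0,"ry":0,"rz":0},{"x":0,"y":0,"z":0,"rx":0,"ry":0,"rz":0}])

```text
time_s: 17.7
ee_pos: [603.8, 59.3, 76.5]
ee_rot: [-180.0, -0.0, 105.0]
force: [0.6, 0.2, -0.2]
gripper_width: 13.3
gripper_force: 20.0
```

Request:
move_arm(plan=[{"x":0,"y":0,"z":2,"rx":0,"ry":0,"rz":0},{"x":0,"y":0,"z":1,"rx":0,"ry":0,"rz":0},{"x":0,"y":0,"z":0,"rx":0,"ry":0,"rz":0}])

```text
time_s: 18.0
ee_pos: [603.9, 59.3, 73.6]
ee_rot: [-180.0, -0.0, 105.0]
force: [0.8, 0.8, -0.4]
gripper_width: 13.4
gripper_force: 20.0
```

Request:
move_arm(plan=[{"x":0,"y":0,"z":1,"rx":0,"ry":0,"rz":0},{"x":0,"y":0,"z":0,"rx":0,"ry":0,"rz":0},{"x":0,"y":0,"z":0,"rx":0,"ry":0,"rz":0}])

```text
time_s: 18.3
ee_pos: [604.2, 59.3, 73.0]
ee_rot: [180.0, -0.0, 105.0]
force: [-0.4, -0.1, 0.8]
gripper_width: 13.8
gripper_force: 20.0
```

Request:
move_arm(plan=[{"x":0,"y":0,"z":1,"rx":0,"ry":0,"rz":0},{"x":0,"y":0,"z":0,"rx":0,"ry":0,"rz":0}])

```text
time_s: 18.5
ee_pos: [604.2, 59.3, 72.0]
ee_rot: [180.0, 0.0, 105.0]
force: [0.3, 0.2, 0.9]
gripper_width: 13.3
gripper_force: 20.0
```

Request:
move_arm(plan=[{"x":0,"y":0,"z":1,"rx":0,"ry":0,"rz":0},{"x":0,"y":0,"z":0,"rx":0,"ry":0,"rz":0}])

```text
time_s: 18.7
ee_pos: [604.2, 59.3, 71.0]
ee_rot: [180.0, -0.0, 105.0]
force: [0.4, -0.1, 3.1]
gripper_width: 13.6
gripper_force: 20.0
```

Request:
move_arm(plan=[{"x":0,"y":0,"z":1,"rx":0,"ry":0,"rz":0},{"x":0,"y":0,"z":0,"rx":0,"ry":0,"rz":0}])

```text
time_s: 18.9
ee_pos: [604.2, 59.3, 70.0]
ee_rot: [180.0, 0.0, 105.0]
force: [-0.3, -1.0, 3.5]
gripper_width: 13.0
gripper_force: 20.0
```

Request:
move_arm(plan=[{"x":0,"y":0,"z":1,"rx":0,"ry":0,"rz":0},{"x":0,"y":0,"z":0,"rx":0,"ry":0,"rz":0}])

```text
time_s: 19.1
ee_pos: [604.3, 59.3, 69.1]
ee_rot: [180.0, 0.0, 105.0]
force: [-0.6, 0.6, 4.2]
gripper_width: 13.7
gripper_force: 20.0
```

Request:
move_arm(plan=[{"x":0,"y":0,"z":0.7,"rx":0,"ry":0,"rz":0},{"x":0,"y":0,"z":0,"rx":0,"ry":0,"rz":0}])

```text
time_s: 19.3
ee_pos: [604.4, 59.3, 69.0]
ee_rot: [179.9, 0.0, 105.0]
force: [-1.1, -0.9, 7.2]
gripper_width: 13.8
gripper_force: 20.0
```

Request:
move_arm(plan=[{"x":0,"y":0,"z":0.5,"rx":0,"ry":0,"rz":0},{"x":0,"y":0,"z":0,"rx":0,"ry":0,"rz":0}])

```text
time_s: 19.5
ee_pos: [604.5, 59.3, 68.8]
ee_rot: [179.9, 0.0, 105.0]
force: [-1.3, -0.4, 8.9]
gripper_width: 13.9
gripper_force: 20.0
```

The button has bottomed at about 9 N. Holding.

Request:
move_arm(plan=[{"x":0,"y":0,"z":0,"rx":0,"ry":0,"rz":0},{"x":0,"y":0,"z":0,"rx":0,"ry":0,"rz":0},{"x":0,"y":0,"z":0,"rx":0,"ry":0,"rz":0},{"x":0,"y":0,"z":0,"rx":0,"ry":0,"rz":0},{"x":0,"y":0,"z":0,"rx":0,"ry":0,"rz":0},{"x":0,"y":0,"z":0,"rx":0,"ry":0,"rz":0},{"x":0,"y":0,"z":0,"rx":0,"ry":0,"rz":0},{"x":0,"y":0,"z":0,"rx":0,"ry":0,"rz":0},{"x":0,"y":0,"z":0,"rx":0,"ry":0,"rz":0},{"x":0,"y":0,"z":0,"rx":0,"ry":0,"rz":0}])

```text
time_s: 20.5
ee_pos: [604.5, 59.3, 68.8]
ee_rot: [179.9, 0.0, 105.0]
force: [-1.8, -0.5, 9.1]
gripper_width: 13.5
gripper_force: 20.0
```

Request:
move_arm(plan=[{"x":0,"y":0,"z":0,"rx":0,"ry":0,"rz":0},{"x":0,"y":0,"z":0,"rx":0,"ry":0,"rz":0},{"x":0,"y":0,"z":0,"rx":0,"ry":0,"rz":0},{"x":0,"y":0,"z":0,"rx":0,"ry":0,"rz":0},{"x":0,"y":0,"z":0,"rx":0,"ry":0,"rz":0},{"x":0,"y":0,"z":0,"rx":0,"ry":0,"rz":0},{"x":0,"y":0,"z":0,"rx":0,"ry":0,"rz":0},{"x":0,"y":0,"z":0,"rx":0,"ry":0,"rz":0},{"x":0,"y":0,"z":0,"rx":0,"ry":0,"rz":0},{"x":0,"y":0,"z":0,"rx":0,"ry":0,"rz":0}])

```text
time_s: 21.5
ee_pos: [604.4, 59.3, 68.8]
ee_rot: [179.9, 0.0, 105.0]
force: [-1.3, 0.1, 8.7]
gripper_width: 13.5
gripper_force: 20.0
```

Request:
move_arm(plan=[{"x":0,"y":0,"z":0,"rx":0,"ry":0,"rz":0},{"x":0,"y":0,"z":0,"rx":0,"ry":0,"rz":0},{"x":0,"y":0,"z":0,"rx":0,"ry":0,"rz":0},{"x":0,"y":0,"z":0,"rx":0,"ry":0,"rz":0},{"x":0,"y":0,"z":0,"rx":0,"ry":0,"rz":0},{"x":0,"y":0,"z":0,"rx":0,"ry":0,"rz":0},{"x":0,"y":0,"z":0,"rx":0,"ry":0,"rz":0},{"x":0,"y":0,"z":0,"rx":0,"ry":0,"rz":0},{"x":0,"y":0,"z":0,"rx":0,"ry":0,"rz":0},{"x":0,"y":0,"z":0,"rx":0,"ry":0,"rz":0}])

```text
time_s: 22.5
ee_pos: [604.5, 59.3, 68.8]
ee_rot: [179.9, 0.0, 105.0]
force: [-2.5, 0.1, 8.1]
gripper_width: 14.0
gripper_force: 20.0
```

```bash
rm pics/v*.png; python3 v.py; mv pics/v*.png pics/end.png
```

```text
22.5 [604.5  59.3  68.8] [179.9   0.  105. ] [-2.5  0.1  8.1] 13.971801740717108 20.005688667297363
tip expected (np.float64(331.6385808802815), np.float64(232.99737721469575)) mid (np.float64(331.58565026410156), np.float64(223.65212505667884))
stylus 0.58 [332.7, 234.1] [601.2  53.9  45.8]
reset_port 0.91 [332.9, 223.5] [619.1  66.9  62. ]
2250.0
```

View pics/end.png

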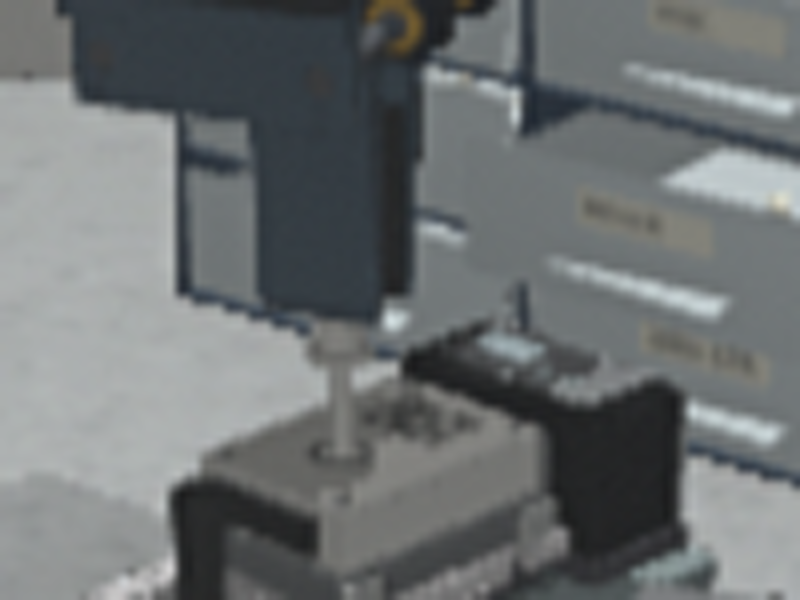

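The stylus goes through the hole ring at (341,453), upright, with the unit docked at the head and a steady force of about 8–9 N. Handing in.

```bash
python3 -c "
from workcell import *
print(job_done())"
```

```text
the job is handed in; nothing more can be done
None
```

I handed the job in with the carrier pushed home at the programming head and the stylus through the lid hole, holding the reset button at its stop with about 8–9 N for over 3 s; the hand-in gave no verdict.

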